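Store a specimen canister in a free cell of the black box and snap the lid shut

ROBOT

A 6-joint arm with a two-finger parallel gripper is mounted at the origin on the work surface. World frame = base frame: x ahead of the robot, y to its left, z up, the work surface at z = 0. Lengths are in m, angles in rad, forces in N, time in s.
With the tool pointing down it reaches from about 0.325 to 0.9 m from the base axis. Payload 6.1 kg.
Tool frame: the origin (TCP) lies at the very end of the fingers, on their centre line; the grasp point (between the pads) lies 19 mm behind it (manip.grip_point_offset is the distance from the TCP to the grasp point, in m); z points along the fingers, y is the direction in which the jaws open and shut (so a half turn about z gives the same grasp; the last joint's range is limited). The gripper opens to 87 mm and grips with 3 to 60 N. Pads are 19 mm wide; open, the fingers measure 117 mm over their backs; the gripper's body (75 mm by 190 mm) begins 51 mm behind the grasp point.
Start: joints at [-1.269, 0.22, 1.526, -0, 1.395, -0.126], TCP at [0.259, -0.569, 0.223] pointing down, gripper open.
Joint ranges: [-2.98, 2.98], [-0.91, 2.08], [0.09, 2.57], [-1.24, 4.39], [0.2, 2.65], [-2.68, 2.68]. Speed limits (rad/s): [2.57, 2.57, 3.01, 3.14, 3.14, 3.14].

INTERFACE

Orientations are given as a unit quaternion [w, x, y, z].
In Python, from workcell import manip gives the robot as it stands.
- The arm moves only by the shell command python3 -m creep 'ROWS' [FORCE]. ROWS is JSON, a list of rows, each a list of 3 entries, a list of its own where there are three numbers: the finger opening in mm, from 0 to 87, then the shift along the world's x, y, z in mm, then the turn, a rotation vector about the world's x, y, z in degrees. A call has 1 to 10 rows; each row shifts and turns the commanded pose from where the row before left it; what a row does not reach is not made up. A row lasts 1/12 s, in which the tool goes at most 41.7 mm and 7.16 degrees, less where a joint would pass 70% of its speed; a pose out of reach is approached as far as the arm can. A call is refused whole if a number of a shift passes 41.7 or a number of a turn 7.16, either way. A call with a gripper value outside its range is refused whole. The fingers move at their own pace and stop on an object; FORCE is the grip in N (left out, the last holds). Time passes only in rows, so rows that do not move let the fingers close. It gives the time, the measured TCP pose, the force and the opening at its end, in the units of the state.
- manip.read_state(): the state, without advancing time (a new reading comes with each control period).
- manip.get_image(name): name is "scene" or "top" or "wrist"; returns the picture (420x560x3 uint8, red, green, blue); there is no depth.
- manip.camera_info(name): a dict with "K" (3x3 intrinsics, pixels), "R" (3x3) and "t" (3): a world point X has camera coordinates R X + t. Camera axes: x right, y down, z forward; pixel columns grow to the right and rows downward; lengths in m; the calibration is good to about 2 mm. A picture is of the moment at which its call begins: read the wrist's pose just before it. camera_info takes no time and is no camera call; for the wrist camera it gives the pose at the moment of the call.
- manip.job_done(): hands the job in, once; it reports no verdict.
The state is a dict: "time": time; "joint_positions": joint angles; "dq": joint speeds; "joint_efforts": joint torques, N m; "tcp_pos": TCP position; "eef_rot": TCP orientation; "force": force on the tool from outside, world axes, zero at the start; "moment": the same for the moment, N m; "width": finger opening in m.
Only numpy, scipy, OpenCV 4.12 (cv2) and the standard library are available. Lean on these libraries where they do the work, as an engineer would, in place of code of your own. Each camera call takes 0.05 s, during which the arm holds its last target.

TASK

The specimen box and everything stored in it are black on black, so do not trust your eyes: before you pick up the canister from the bench, feel down into the cells gently with the fingertips until they touch the bare floor pad of an empty one. Then set the canister down upright in an empty cell (do not drop it), swing the lid over and press it down until the catch snaps in. Leave the paint bottle, the tape roll and the stub holder where they are.

Things in the scene. Friction and masses are not known exactly. Their poses are not given: they have to be found in the camera images.
- box: Black plastic specimen box, open, fixed to the bench; outside 163 (its x) x 146 (its y) x 34 mm high. Origin at the centre of its underside, z up, yaw within 17 degrees of the world axes. Walls 4 mm thick with their rim at z = 34 mm, dividers 3 mm thick with their top at z = 30. The lid is hinged on the +y side, the catch is on the middle of the -y side.
- cells (a point): Centre of the grid of 6 cells, on the floor pad (box z = 4 mm), axes as the box. Cells are 76 (x) x 44 (y) mm, centred at x = -39.5 or +39.5 and y = -47, 0 or +47 mm from this point. Four of them, different each time, hold a black canister like the one on the bench, within 10 mm of the cell's centre, its top 22 mm above the pad; two are empty down to the pad.
- catch_top (a point): Top middle of the spring catch's post on the -y side of the box: the post is 34 mm wide along x, reaches from box y = -73 to -93 mm and up to this point, 46 mm above the bench.
- pad: Thin black pad, 155 x 138 x 2 mm, that lines the whole floor of the box under the dividers; origin at the centre of its underside, which lies 2 mm above the underside of the box, its upper face 4 mm above it; axes as the box. Firm: lower the fingertips onto it slowly (25 mm/s or less), for a fast touch jolts it with well over 50 N.
- lid (a joint): Lid angle in rad: 0 closed, at most 2.4; starts at 2.05 to 2.3, leaning outward on the +y side. Flat plate 163 x 146 x 3 mm (5 mm at ribs), 90 g. It stays where put while steep; below about 0.6 rad it sinks by itself until its lip lies on the sloped tongue of the catch (near 0.055). From there press it down near the free edge, about 10 N, until the tongue snaps over.
- lid_hinge (a point): Point at the middle of the lid's hinge line, at box frame (0, +73, 34) mm.
- lid_edge (a point): Point at the middle of the lid's free edge, 146 mm from the hinge line, half-way through the plate. A lip 20 mm wide stands out 7 mm further there, which the catch holds.
- catch (a joint): Travel in m of the grey sprung tongue, outward (box -y), at most 0.006: 0 at rest, about 0.0035 as the lid's lip rides over its slope, back to 0 once snapped over the lip. It needs no touching. Its post stands 9 mm above the shut lid, just outside the middle of the free edge: press the lid at least 15 mm in from there.
- canister_mid (a point): Centre (half-way up) of the canister to be stored: black upright screw-lid cylinder, diameter 26 mm, height 22 mm, 18 to 35 g, standing on the bench to the right (-y) of the box; z axis along the cylinder.
- paint: Bystander: small amber glass bottle of conductive paint with black cap, diameter 32 mm, 56 mm high; origin at the centre of its underside.
- tape: Bystander: black roll of adhesive tape lying flat, diameter 68 mm, 14 mm high; origin at the centre of its underside.
- stubs: Bystander: round aluminium holder with seven specimen stubs, diameter 60 mm, 15 mm high; origin at the centre of its underside.
There are look-alikes about, which are no part of the job. Of the things like the box, leave any that is yellow; of the rest the larger one is meant.

How it is judged:
On the way, in this order (a step that is already met when the one before it is completed fails the run):
1. the fingertips touch the floor pad of an empty cell while the canister still stands where it was on the bench (contact force between the fingers and pad above 0.3 N and distance of canister_mid from where it was at the start of the episode below 0.01 m), for 0.04 s.
2. the canister stands upright on the floor pad of a cell (z of canister_mid in the frame of box between 0.0115 and 0.0185 m and x of canister_mid in the frame of box between -0.075 and 0.075 m and y of canister_mid in the frame of box between -0.066 and 0.066 m and angle between canister_mid's own z axis and vertical below 0.15 rad), for 0.1 s.
3. the lid is down and the tongue of the catch has snapped back over its lip (value of joint lid below 0.02 rad and value of joint catch below 0.0012 m), for 0.2 s.
At the end, for the whole second after the job is handed in: The canister stands upright (within 0.15 rad) on the floor pad in a cell of the box, at rest; the lid is closed (under 0.02 rad) and the tongue of the catch is back out over its lip (under 1.2 mm); paint bottle, tape roll and stub holder are within 15 mm of where they were (all of step 2 and all of step 3 and linear speed of canister below 0.02 m/s and distance of each of paint, tape, stubs from where it was at the start of the episode below 0.015 m); the robot touches nothing.
It fails at once if the canister is let go in the air or left on top of something (not held by the fingers, its centre more than 27 mm above the bench; in a cell it lies at 15 mm) (contact force between the fingers and canister below 0.01 N and height (world z) of canister_mid above 0.027 m).
It fails at once if the fingers strike or press the floor pad with more than 80 N (contact force between the fingers and pad above 80 N).
It fails at once if the paint bottle, the tape roll or the stub holder is moved by more than 15 mm (distance of any of paint, tape, stubs from where it was at the start of the episode above 0.015 m).
It also fails if it takes over 72 s, if anything falls off the work surface, if the arm or the gripper's body presses on something with over 40 N, if the wrist force passes 120 N, or if a joint passes its speed limit or range.

## Working session

There is one attempt and no reset: what is moved stays moved. The work goes in short steps, Python scripts to look and compute and a shell command to move; the robot and the scene stay as the last step left them, time stands still between calls to the robot, and variables do not carry over. Pictures are saved under pics/ and viewed, and the job is handed in when it is done.

```bash
mkdir -p pics; ls; cat > h.py <<'E'
import numpy as np,cv2
from workcell import manip
def snap(n,f):
    im=manip.get_image(n); cv2.imwrite('pics/'+f+'.png',im[:,:,::-1]); return im
def ray(n,u,v,z):
    c=manip.camera_info(n);R=np.array(c['R']);t=np.array(c['t']);K=np.array(c['K'])
    o=-R.T@t; d=R.T@np.linalg.inv(K)@np.array([u,v,1.]); return o+d*(z-o[2])/d[2]
def proj(n,X):
    c=manip.camera_info(n);p=np.array(c['K'])@(np.array(c['R'])@np.array(X)+np.array(c['t']));return p[:2]/p[2]
E
python3 - <<'E'
from h import *
for n in('scene','top'):
    im=snap(n,n+'0')
    b=np.clip(255*(im/255.)**.45,0,255).astype('uint8'); cv2.imwrite(f'pics/{n}0b.png',b[:,:,::-1])
    c=manip.camera_info(n);print(n,-np.array(c['R']).T@c['t'],np.array(c['R']).round(3).tolist(),np.array(c['K']).tolist())
print(manip.read_state())
E
```

```text
pics
scene [ 1.10067915 -0.49717339  0.63721907] [[0.593, 0.805, -0.017], [0.535, -0.41, -0.738], [-0.602, 0.428, -0.674]] [[411.17457780054883, 0.0, 276.7524267542407], [0.0, 411.17457780054883, 212.8142482545636], [0.0, 0.0, 1.0]]
top [ 0.39023094 -0.1033625   1.15771855] [[-0.024, -1.0, 0.0], [-0.989, 0.023, -0.147], [0.147, -0.004, -0.989]] [[500.3953637974438, 0.0, 278.6069093573865], [0.0, 500.3953637974438, 210.76213084637885], [0.0, 0.0, 1.0]]
{'time': 0.1, 'joint_positions': array([-1.26910060e+00,  2.21173356e-01,  1.52749070e+00, -2.69985327e-05,
        1.39471645e+00, -1.26119845e-01]), 'dq': array([-0.00078245, -0.00322936, -0.00281202, -0.00039297,  0.00126072,
       -0.00062383]), 'joint_efforts': array([ 1.86645693e-04, -4.95942485e+01, -3.88519692e+01,  7.01794750e-02,
        5.14835317e-02, -3.69400254e-05]), 'tcp_pos': array([ 0.25911036, -0.56813832,  0.22153367]), 'eef_rot': array([-8.89317292e-04,  9.77207938e-01,  2.12282470e-01, -9.16123017e-05]), 'force': array([-0.01762973, -0.78282853, -0.16861381]), 'moment': array([-0.0213939 , -0.00159334,  0.01823413]), 'width': 0.08710747399283796}
```

View pics/top0b.png

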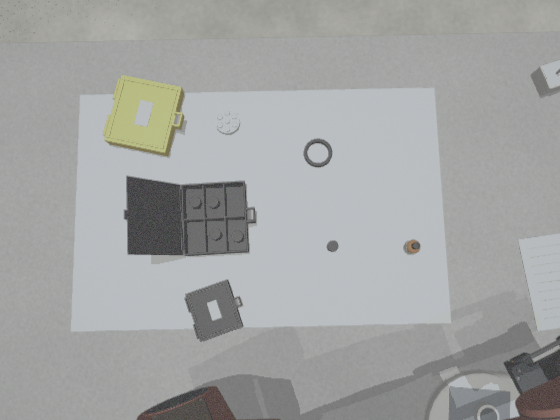

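View pics/scene0b.png

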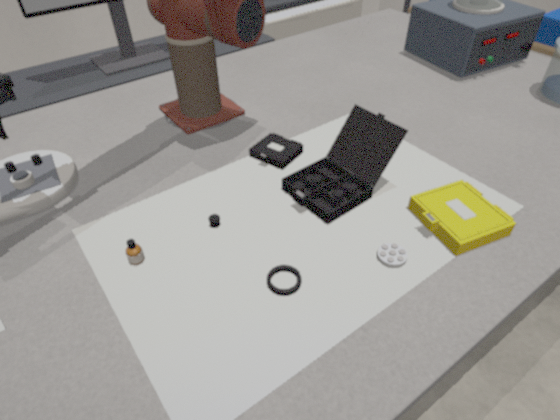

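View pics/top0.png

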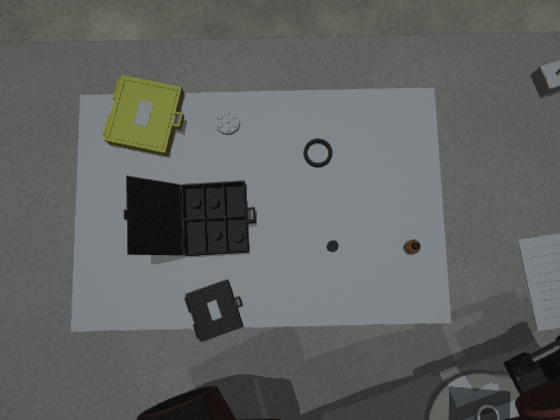

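The gamma-stretched top view shows the open box around (216,218), with its lid to the left and the catch at (251,215). The canister is at (333,246), the bottle at (413,246), the tape at (318,153) and the stubs at (228,122). The decoys are yellow and small black. I'll fit the box pose and zoom in on the cells.

```bash
python3 - <<'E'
from h import *
im=cv2.imread('pics/top0.png')
c=im[170:270,115:265].astype(float); g=np.clip(255*(c/110.)**.5,0,255).astype('uint8')
cv2.imwrite('pics/zoom.png',cv2.resize(g,None,fx=5,fy=5,interpolation=cv2.INTER_CUBIC))
gr=im.max(2)
m=(gr<75).astype('uint8')
n,l,s,ce=cv2.connectedComponentsWithStats(m)
for i in range(1,n):
    if 40<s[i,4]<20000: print(s[i],ce[i].round(1))
i=l[246,333]; u,v=ce[i]
print('can top',ray('top',u,v,.015))
i=l[246,413]
print(ray('top',413,246,.04))
ims=cv2.imread('pics/scene0.png'); 
n,l,s,ce=cv2.connectedComponentsWithStats((ims.max(2)<70).astype('uint8'))
i=l[221,214];print(s[i],ce[i]); print('can scene',ray('scene',*ce[i],.011))
E
```

```text
[530  67  30  31 405] [542.3  84. ]
[176  88   9  24 103] [180.  100.7]
[106 115  78  42 345] [157.  141.3]
[304 139  28  29 317] [317.7 152.5]
[ 124  176  132   80 8989] [186.6 217.9]
[327 241  11  11 101] [332.  245.9]
[411 241   9   9  65] [415.2 245.3]
[404 242  13  12  58] [407.7 248.7]
[ 185  280   58   62 2222] [213.9 310.4]
[  136   321   424    99 17311] [390.9 389.5]
[480 407  17  13 182] [487.8 413.9]
can top [ 0.4765055 -0.2278228  0.015    ]
[ 0.47014579 -0.40597365  0.04      ]
[209 214  11  14 127] [214.11811024 220.62992126]
can scene [ 0.4778053  -0.22492603  0.011     ]
```

View pics/zoom.png

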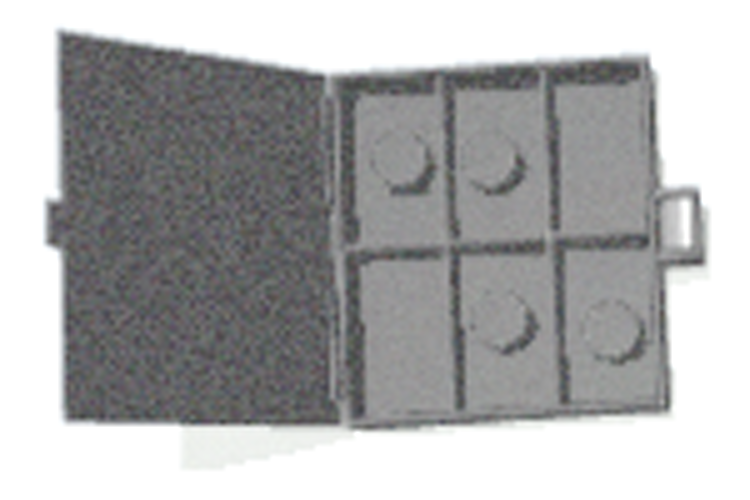

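The zoom clearly shows four canisters. The cell at upper right (+x, -y) and the one at lower left look empty, and I'll check by touch. Next I'll get the box pose from the rim corners.

```bash
cat >> h.py <<'E'
def boxpose():
    z=[(648,57),(670,408),(345,426),(330,75)]
    b=np.array([[81.5,-73],[-81.5,-73],[-81.5,73],[81.5,73]])/1000
    P=np.array([ray('top',115+u/5-.4,170+v/5-.4,.034)[:2] for u,v in z])
    A=b-b.mean(0);B=P-P.mean(0)
    th=np.arctan2((A[:,0]*B[:,1]-A[:,1]*B[:,0]).sum(),(A*B).sum())
    R=np.array([[np.cos(th),-np.sin(th)],[np.sin(th),np.cos(th)]])
    t=P.mean(0); return th,R,t,P-(b@R.T+t)
E
python3 - <<'E'
from h import *
th,R,t,res=boxpose()
print(np.degrees(th),t,res*1000)
for n,p in dict(emptyA=(39.5,-47),emptyB=(-39.5,47),catch=(0,-83),hinge=(0,73)).items(): print(n,R@np.array(p)/1000+t)
# divider crossing check
for u,v in [(447,245),(548,240),(645,240)]: 
    w=ray('top',115+u/5-.4,170+v/5-.4,.03)[:2]; print(R.T@(w-t)*1000)
# catch in scene at z .046
print(R.T@(ray('top',115+680/5-.4,170+225/5-.4,.046)[:2]-t)*1000)
im=cv2.imread('pics/scene0.png')[100:225,270:410].astype(float)
g=np.clip(255*(im/110.)**.5,0,255).astype('uint8')
g=cv2.resize(g,None,fx=4,fy=4,interpolation=cv2.INTER_CUBIC)
for p in [(81.5,-73),(-81.5,-73),(-81.5,73),(81.5,73)]:
    w=R@np.array(p)/1000+t; q=proj('scene',[*w,.034]); q=(q-[270,100]+.4)*4
    cv2.circle(g,tuple(int(a) for a in q),4,(0,0,255),1)
cv2.imwrite('pics/zoom2.png',g)
E
```

```text
2.3519731517690894 [0.54561546 0.03857296] [[-1.58187754  0.61869536]
 [ 0.40266234 -0.41095453]
 [ 1.75787238 -0.54889334]
 [-0.57865718  0.34115251]]
emptyA [ 0.58701098 -0.00676643]
emptyB [0.50421995 0.08391236]
catch [ 0.54902163 -0.04435711]
hinge [0.54261968 0.11151147]
[-0.3700476  23.84085545]
[ -1.03990802 -22.09161881]
[ -3.88460773 -66.11204559]
[ -0.34583461 -83.13642333]
```

View pics/zoom2.png

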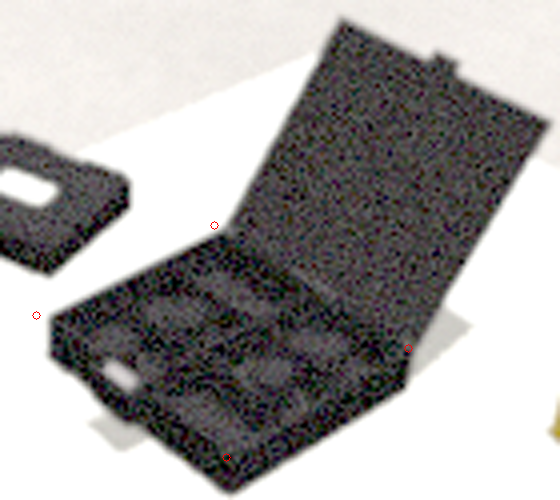

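The scene view agrees with the top-view box pose to about 5 mm, and the wrist camera can refine that. I'll move toward the box by way of the canister, turning the jaws to lie along box x.

```bash
python3 -m creep '[[0,[20.5,35,0],[0,0,6.8]],[0,[20.5,35,0],[0,0,6.8]],[0,[20.5,35,0],[0,0,6.8]],[0,[20.5,35,0],[0,0,6.8]],[0,[20.5,35,0],[0,0,6.8]],[0,[20.5,35,0],[0,0,6.8]],[0,[20.5,35,0],[0,0,6.8]],[0,[20.5,35,0],[0,0,6.8]],[0,[20.5,35,0],[0,0,6.8]],[0,[20.5,35,0],[0,0,6.8]]]'
python3 - <<'E'
from h import *
ci=manip.camera_info('wrist');print(-np.array(ci['R']).T@ci['t'],np.array(ci['R']).round(2).tolist())
print(proj('wrist',[.477,-.226,.022]))
im=snap('wrist','w0')
print(manip.read_state()['tcp_pos'],manip.read_state()['eef_rot'])
E
```

```text
time: 0.93
tcp_pos: [0.4647, -0.2167, 0.2223]
eef_rot: [-0.0, 0.689, 0.724, -0.0]
force: [0.9, -0.3, 0.1]
width: 0.0286
[ 0.46143241 -0.14309922  0.38445669] [[1.0, 0.05, -0.0], [0.05, -0.96, 0.27], [0.01, -0.27, -0.96]]
[289.16025124 192.55364338]
[ 0.46778297 -0.21033653  0.22232606] [-0.00085218  0.68517229  0.72837624  0.00250156]
```

View pics/w0.png

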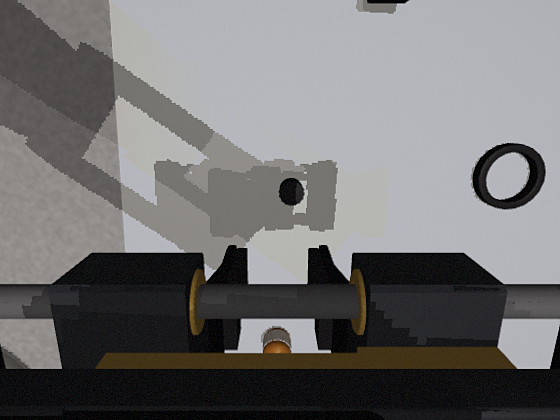

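The wrist camera shows the canister at (291,191), close to the predicted (289,192.5). The tape is at right and the bottle lies just past the fingers. Measuring it, then on to the box.

```bash
python3 -m creep '[[0,[20.5,22,0],[0,0,0]],[0,[20.5,22,0],[0,0,0]],[0,[20.5,22,0],[0,0,0]],[0,[20.5,22,0],[0,0,0]],[0,[20.5,22,0],[0,0,0]],[0,[20,20,0],[0,0,0]],[0,[0,0,0],[0,0,0]]]'
python3 - <<'E'
from h import *
R=manip.camera_info('wrist')
im=snap('wrist','w1')
print(manip.read_state()['tcp_pos'],manip.read_state()['eef_rot'],manip.read_state()['width'])
g=np.clip(255*(im/110.)**.5,0,255).astype('uint8')
th,R,t,_=boxpose()
for p in [(81.5,-73,34),(-81.5,-73,34),(-81.5,73,34),(81.5,73,34),(0,-23.5,30),(0,-83,46),(39.5,-47,4)]:
    w=R@np.array(p[:2])/1000+t; q=proj('wrist',[*w,p[2]/1000]); cv2.circle(g,tuple(int(a) for a in q),4,(255,0,0),1)
cv2.imwrite('pics/w1b.png',g[:,:,::-1])
E
```

```text
time: 1.57
tcp_pos: [0.589, -0.0852, 0.2219]
eef_rot: [-0.0, 0.69, 0.723, 0.001]
force: [-0.2, 0.0, -0.5]
width: 0.0004
[ 0.58754414 -0.08687098  0.22173578] [-5.70485409e-04  6.90430329e-01  7.23398659e-01 -1.24085800e-04] 0.00019881890112035858
```

View pics/w1b.png

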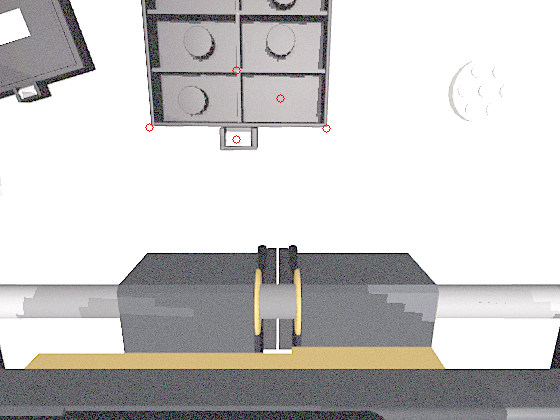

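The projected box marks land within about 3 px of the picture, so the real box is roughly 2 mm further in +x. The target cell at (284,98) looks empty. Approaching it.

```bash
python3 -m creep '[[0,[0,40,-10],[0,0,0]],[0,[1,40,-10],[0,0,0]],[0,[0,0,-40],[0,0,-1]],[0,[0,0,-40],[0,0,0]],[0,[0,0,-40],[0,0,0]],[0,[0,0,-30],[0,0,0]],[0,[0,0,-16],[0,0,0]],[0,[0,0,0],[0,0,0]]]'
python3 -m creep '[[0,[0,0,-2],[0,0,0]],[0,[0,0,-2],[0,0,0]],[0,[0,0,-2],[0,0,0]],[0,[0,0,-2],[0,0,0]],[0,[0,0,-2],[0,0,0]],[0,[0,0,-2],[0,0,0]],[0,[0,0,-2],[0,0,0]],[0,[0,0,-2],[0,0,0]]]'
python3 -c "
from h import *
s=manip.read_state();print(s['tcp_pos'],s['eef_rot'],s['force'])"
```

```text
time: 2.28
tcp_pos: [0.5829, -0.0091, 0.0312]
eef_rot: [-0.004, 0.698, 0.716, -0.003]
force: [-0.2, 0.4, -1.0]
width: 0.0008
time: 2.95
tcp_pos: [0.5879, -0.0086, 0.0205]
eef_rot: [0.0, 0.698, 0.716, 0.0]
force: [-0.4, -0.6, 0.1]
width: 0.0002
[ 0.58787889 -0.00864799  0.02053013] [1.02871794e-04 6.97693478e-01 7.16396396e-01 6.78870212e-05] [-0.37947067 -0.58120118  0.13516042]
```

At z = 20 mm, below canister-top height, and still no contact. Continuing slowly.

```bash
python3 -m creep '[[0,[0,0,-2],[0,0,0]],[0,[0,0,-2],[0,0,0]],[0,[0,0,-2],[0,0,0]],[0,[0,0,-2],[0,0,0]],[0,[0,0,-2],[0,0,0]],[0,[0,0,-2],[0,0,0]],[0,[0,0,-1],[0,0,0]],[0,[0,0,-1],[0,0,0]]]'
```

```text
time: 3.62
tcp_pos: [0.5877, -0.0087, 0.0063]
eef_rot: [-0.0, 0.698, 0.716, -0.0]
force: [0.4, 0.2, 0.6]
width: 0.0004
```

```bash
python3 -m creep '[[0,[0,0,-1],[0,0,0]],[0,[0,0,-1],[0,0,0]],[0,[0,0,0],[0,0,0]]]'
```

```text
time: 3.87
tcp_pos: [0.5879, -0.0087, 0.0046]
eef_rot: [0.0, 0.698, 0.716, 0.0]
force: [-0.0, 0.5, 0.5]
width: 0.0004
```

```bash
python3 -m creep '[[0,[0,0,-0.7],[0,0,0]],[0,[0,0,-0.7],[0,0,0]],[0,[0,0,0],[0,0,0]]]'
```

```text
time: 4.12
tcp_pos: [0.588, -0.0087, 0.0044]
eef_rot: [0.0, 0.698, 0.716, -0.0]
force: [-4.2, 0.1, 9.6]
width: 0.0004
```

The fingertips met the pad at z = 4.4 mm with about 10 N. I'll hold for one more row, retract, then compute the canister's position from w0.

```bash
python3 -m creep '[[0,[0,0,0],[0,0,0]],[0,[0,0,3],[0,0,0]],[0,[0,0,25],[0,0,0]],[20,[0,0,40],[0,0,0]],[60,[-10,-35,20],[0,0,0]],[60,[-15,-38,0],[0,0,0]],[60,[-15,-38,0],[0,0,0]],[60,[-15,-38,0],[0,0,0]],[60,[0,0,0],[0,0,0]]]'
python3 - <<'E'
from h import *
s=manip.read_state();print(s['tcp_pos'],s['force'])
ci=manip.camera_info('wrist')
im=snap('wrist','w2')
n,l,st,ce=cv2.connectedComponentsWithStats((im.max(2)<60).astype('uint8'))
for i in range(1,n):
    if 100<st[i,4]<3000: print(st[i],ce[i],ray('wrist',*ce[i],.012))
E
```

```text
time: 4.87
tcp_pos: [0.5308, -0.1638, 0.0916]
eef_rot: [0.001, 0.699, 0.715, -0.001]
force: [1.1, 0.2, -0.8]
width: 0.0326
[ 0.53076536 -0.16376255  0.09160251] [ 1.1413379   0.17583095 -0.80910105]
[ 175    0  279   37 2884] [305.10194175  12.7260749 ] [ 0.54565438 -0.03455023  0.012     ]
```

View pics/w2.png

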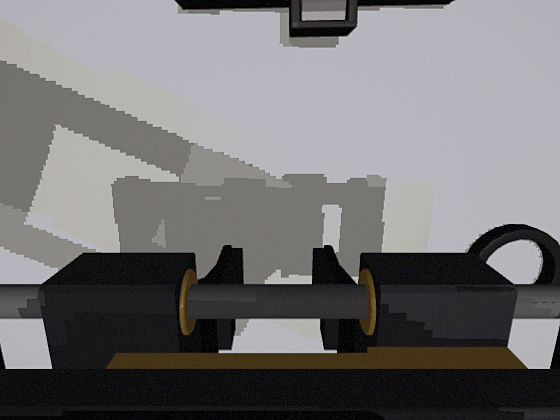

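The picture shows the catch at (323,18) and the tape at right. The canister is hidden behind the fingers, so I'll move to where the wrist camera can see it.

```bash
python3 -m creep '[[60,[-26,-15,20],[0,0,0]],[60,[-26,-15,20],[0,0,0]],[60,[0,0,0],[0,0,0]],[60,[0,0,0],[0,0,0]]]'
python3 - <<'E'
from h import *
s=manip.read_state();print(s['tcp_pos'],s['force'])
im=snap('wrist','w3')
n,l,st,ce=cv2.connectedComponentsWithStats((im.max(2)<60).astype('uint8'))
for i in range(1,n):
    if 100<st[i,4]<5000: print(st[i],ce[i],ray('wrist',*ce[i],.015))
E
```

```text
time: 5.25
tcp_pos: [0.4815, -0.1878, 0.1324]
eef_rot: [0.001, 0.698, 0.716, 0.001]
force: [-0.0, 0.4, -0.5]
width: 0.058
[ 0.48147722 -0.18778952  0.13238772] [-0.03037586  0.43590894 -0.46415826]
[363   0  63  11 603] [390.34328358   4.64013267] [ 0.55446997 -0.04599655  0.015     ]
[256 231  34  37 956] [272.57112971 249.20292887] [ 0.47893551 -0.22436794  0.015     ]
```

View pics/w3.png

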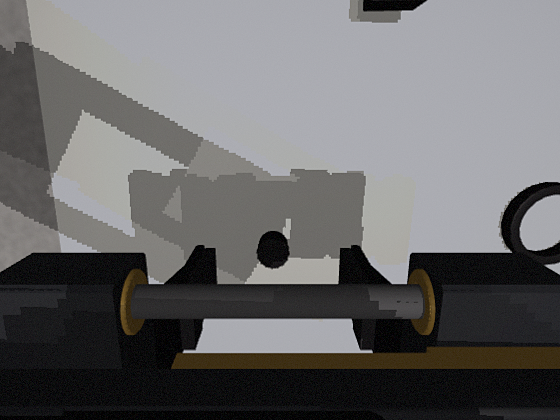

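The canister is at (273,249), fully visible, which puts it at about (0.479, -0.2245) m. That matches the scene-camera estimate. Descending over it.

```bash
python3 -m creep '[[60,[-2.5,-36.5,0],[0,0,0]],[60,[0,0,-30],[0,0,0]],[60,[0,0,-40],[0,0,0]],[60,[0,0,-30],[0,0,0]],[60,[0,0,-18],[0,0,0]],[60,[0,0,-6],[0,0,0]],[60,[0,0,-4],[0,0,0]],[60,[0,0,0],[0,0,0]]]'
```

```text
time: 5.97
tcp_pos: [0.4787, -0.2233, 0.0025]
eef_rot: [-0.001, 0.697, 0.717, -0.0]
force: [0.5, -0.6, -0.5]
width: 0.06
```

```bash
python3 -m creep '[[22,[0,-1,0],[0,0,0]],[22,[0,0,0],[0,0,0]],[22,[0,0,0],[0,0,0]],[22,[0,0,0],[0,0,0]],[22,[0,0,0],[0,0,0]],[22,[0,0,0],[0,0,0]]]' 15
```

```text
time: 6.47
tcp_pos: [0.4785, -0.2254, 0.0036]
eef_rot: [0.0, 0.698, 0.716, 0.0]
force: [0.6, -0.0, -0.3]
width: 0.028
```

```bash
python3 -m creep '[[10,[0,0,0],[0,0,0]],[10,[0,0,0],[0,0,0]],[10,[0,0,0],[0,0,0]]]' 15
```

```text
time: 6.72
tcp_pos: [0.4785, -0.2253, 0.0035]
eef_rot: [0.0, 0.698, 0.716, 0.0]
force: [-2.1, 0.4, 3.6]
width: 0.0251
```

Gripped at 25 mm. Lifting gently and checking.

```bash
python3 -m creep '[[10,[0,0,4],[0,0,0]],[10,[0,0,10],[0,0,0]],[10,[0,0,16],[0,0,0]],[10,[0,0,25],[0,0,0]],[10,[0,0,25],[0,0,0]],[10,[0,0,0],[0,0,0]]]' 15
python3 -c "
from h import *
snap('scene','s1'); im=cv2.imread('pics/s1.png')[120:260,140:320]; cv2.imwrite('pics/s1z.png',cv2.resize(im,None,fx=4,fy=4))"
```

```text
time: 7.22
tcp_pos: [0.4815, -0.2272, 0.0891]
eef_rot: [0.004, 0.698, 0.716, 0.001]
force: [1.7, -1.1, -0.1]
width: 0.0256
```

View pics/s1z.png

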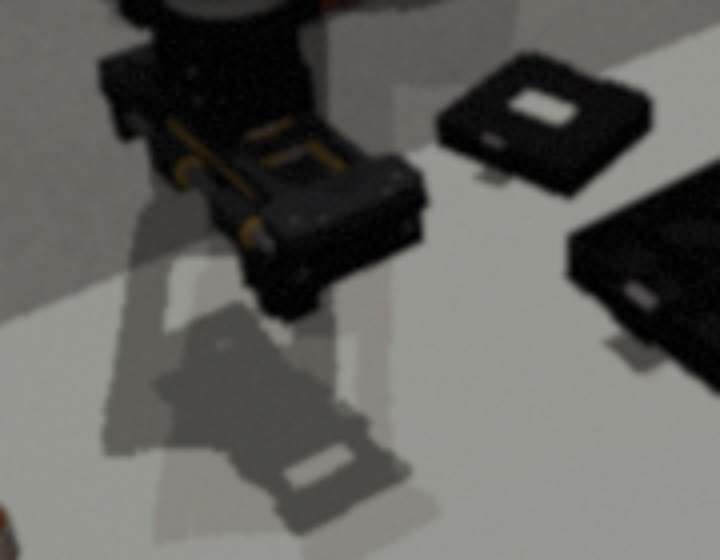

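The bench spot is empty and the opening is 25.6 mm, so the canister is held. Carrying it above the cell.

```bash
python3 -m creep '[[10,[15.8,31,0],[0,0,0]],[10,[15.8,31,0],[0,0,0]],[10,[15.8,31,0],[0,0,0]],[10,[15.8,31,0],[0,0,0]],[10,[15.8,31,0],[0,0,0]],[10,[15.8,31,0],[0,0,0]],[10,[15.8,31,0],[0,0,0]],[10,[0,0,0],[0,0,0]],[10,[0,0,0],[0,0,0]]]'
python3 - <<'E'
from h import *
print(manip.read_state()['tcp_pos'])
th,R,t,_=boxpose(); t=t+[.002,0]
im=snap('wrist','w4')
g=np.clip(255*(im/110.)**.5,0,255).astype('uint8')
for p in [(0,-23.5,30),(81.5,-73,34),(-81.5,73,34),(0,23.5,30),(81.5,73,34),(81.5,-23.5,30)]:
    w=R@np.array(p[:2])/1000+t; q=proj('wrist',[*w,p[2]/1000]); cv2.circle(g,tuple(int(a) for a in q),4,(255,0,0),1)
cv2.imwrite('pics/w4b.png',g[:,:,::-1])
E
```

```text
time: 8.02
tcp_pos: [0.5886, -0.0063, 0.0822]
eef_rot: [-0.001, 0.696, 0.718, -0.0]
force: [0.8, -0.3, -0.5]
width: 0.0253
[ 0.58855511 -0.00633005  0.08220906]
```

View pics/w4b.png

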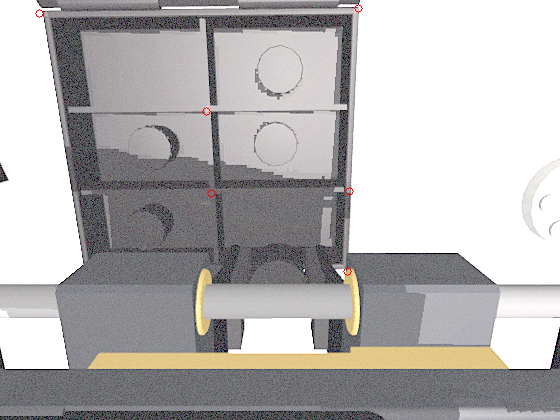

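The marks now fit the rim and dividers to within 2-4 px, and the held canister sits over the empty cell. Lowering slowly.

```bash
python3 -m creep '[[10,[0,1,-30],[0,0,0]],[10,[0,0,-20],[0,0,0]],[10,[0,0,-8],[0,0,0]],[10,[0,0,-5],[0,0,0]],[10,[0,0,-3],[0,0,0]],[10,[0,0,-2],[0,0,0]],[10,[0,0,-2],[0,0,0]],[10,[0,0,-2],[0,0,0]],[10,[0,0,0],[0,0,0]]]'
```

```text
time: 8.82
tcp_pos: [0.5892, -0.0073, 0.0115]
eef_rot: [0.0, 0.698, 0.716, 0.0]
force: [-1.0, 1.0, -1.5]
width: 0.0258
```

```bash
python3 -m creep '[[10,[0,0,-1],[0,0,0]],[10,[0,0,-1],[0,0,0]],[10,[0,0,0],[0,0,0]],[10,[0,0,0],[0,0,0]]]'
```

```text
time: 9.15
tcp_pos: [0.5889, -0.0071, 0.0092]
eef_rot: [0.0, 0.698, 0.716, -0.0]
force: [0.5, -0.0, -0.1]
width: 0.0256
```

```bash
python3 -m creep '[[10,[0,0,-0.7],[0,0,0]],[10,[0,0,-0.7],[0,0,0]],[10,[0,0,0],[0,0,0]],[10,[0,0,0],[0,0,0]]]'
```

```text
time: 9.48
tcp_pos: [0.5888, -0.0071, 0.0077]
eef_rot: [-0.0, 0.698, 0.716, -0.0]
force: [-0.1, -0.5, -0.1]
width: 0.025
```

```bash
python3 -m creep '[[10,[0,0,-0.7],[0,0,0]],[10,[0,0,0],[0,0,0]],[10,[0,0,0],[0,0,0]]]'
```

```text
time: 9.73
tcp_pos: [0.5889, -0.0072, 0.0075]
eef_rot: [-0.0, 0.698, 0.716, -0.0]
force: [-2.2, 0.8, 5.1]
width: 0.0254
```

It's seated: about 5 N at TCP z = 7.5 mm, exactly as expected. Releasing with a limited opening.

```bash
python3 -m creep '[[27,[0,0,0],[0,0,0]],[30,[0,0,0],[0,0,0]],[34,[0,0,0],[0,0,0]],[34,[0,0,0],[0,0,0]],[34,[0,0,0],[0,0,0]],[34,[0,0,5],[0,0,0]],[34,[0,0,15],[0,0,0]],[34,[0,0,30],[0,0,0]],[34,[0,-10,30],[0,0,0]],[34,[0,-20,30],[0,0,0]]]'
python3 - <<'E'
from h import *
print(manip.read_state()['tcp_pos'])
im=snap('wrist','w5')
g=np.clip(255*(im/110.)**.5,0,255).astype('uint8')
cv2.imwrite('pics/w5b.png',g[:,:,::-1])
E
```

```text
time: 10.57
tcp_pos: [0.5884, -0.0356, 0.1181]
eef_rot: [-0.001, 0.697, 0.717, 0.0]
force: [1.7, 0.1, -0.2]
width: 0.0339
[ 0.58837614 -0.03563343  0.1181003 ]
```

View pics/w5b.png

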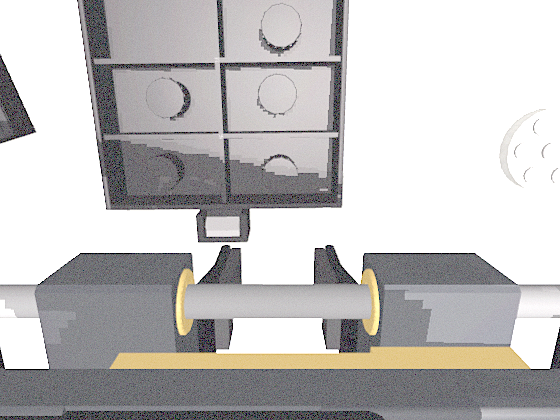

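The canister stands upright in the cell at (280,170), with its lit top round and level. Next I'll measure the lid angle.

```bash
python3 - <<'E'
from h import *
from scipy.optimize import brentq
th,R,t,_=boxpose(); t=t+[.002,.001]
print(t, R@np.array([0,.073])+t)
def f(ph,u,v,L):
    z=.034+L*np.sin(ph); w=R.T@(ray('top',u,v,z)[:2]-t); return w[1]-(.073-L*np.cos(ph))
for (u,v,L) in [(115+46/5-.4,170+220/5-.4,.153),(115+60/5-.4,170+225/5-.4,.146)]:
    print([round(f(p,u,v,L),4) for p in (1.9,2.0,2.1,2.2,2.3,2.4)])
for ph in (2.05,2.15,2.3):
    y=.073-.153*np.cos(ph);z=.034+.153*np.sin(ph);w=R@[0,y]+t;print(ph,w,z,proj('scene',[*w,z]),proj('top',[*w,z]))
print(ray('top',143,115,.04),ray('top',165,153,.03))
E
```

```text
[0.54761546 0.03957296] [0.54461968 0.11251147]
[np.float64(0.0372), np.float64(0.0247), np.float64(0.0132), np.float64(0.003), np.float64(-0.006), np.float64(-0.0137)]
[np.float64(0.0359), np.float64(0.024), np.float64(0.013), np.float64(0.0032), np.float64(-0.0055), np.float64(-0.0128)]
2.05 [0.54172468 0.18299616] 0.16976644240090644 [374.62130857 111.23590774] [133.2206528  212.02693601]
2.15 [0.54118291 0.19618664] 0.16204551499217015 [377.97087145 112.42772289] [127.7514017  213.00264828]
2.3 [0.54043624 0.21436582] 0.14809289746303822 [382.24209553 115.28700773] [120.85411306 214.55196233]
[0.78920289 0.2022866  0.04      ] [0.69983156 0.15252914 0.03      ]
```

The lid angle is about 2.23 rad, with the lip near y = 0.206 and z = 0.155. I'll go over and behind it with the fingers closed.

```bash
python3 -m creep '[[0,[0,0,41],[0,0,0]],[0,[0,0,41],[0,0,0]],[0,[-6.7,40.5,3],[0,0,0]],[0,[-6.7,40.5,3],[0,0,0]],[0,[-6.7,40.5,3],[0,0,0]],[0,[-6.7,40.5,0],[0,0,0]],[0,[-6.7,40.5,0],[0,0,0]],[0,[-6.7,40.5,0],[0,0,0]],[0,[-6.7,40.5,0],[0,0,0]],[0,[0,6,0],[0,0,0]]]'
python3 -m creep '[[0,[0,0,-20],[0,0,0]],[0,[0,0,-35],[0,0,0]],[0,[0,0,-25],[0,0,0]],[0,[0,0,0],[0,0,0]]]'
```

```text
time: 11.45
tcp_pos: [0.5401, 0.2583, 0.2084]
eef_rot: [-0.001, 0.696, 0.718, 0.001]
force: [-0.3, -0.2, 0.2]
width: 0.0007
time: 11.78
tcp_pos: [0.5379, 0.2509, 0.1218]
eef_rot: [-0.002, 0.698, 0.716, -0.005]
force: [-0.7, -0.9, -0.4]
width: 0.0007
```

```bash
python3 -m creep '[[0,[0,-14,1],[0,0,0]],[0,[0,-12,0],[0,0,0]],[0,[0,-9,0],[0,0,0]],[0,[0,-10,0],[0,0,0]],[0,[0,-12,0],[0,0,0]],[0,[0,-12,0],[0,0,0]],[0,[0,-12,0],[0,0,0]],[0,[0,-12,0],[0,0,0]],[0,[0,-12,0],[0,0,0]],[0,[0,-8,0],[0,0,0]]]'
python3 - <<'E'
from h import *
print(manip.read_state()['tcp_pos'])
im=snap('scene','s2')
g=np.clip(255*(im/110.)**.5,0,255).astype('uint8')
cv2.imwrite('pics/s2b.png',g[60:260,220:460,::-1].repeat(3,0).repeat(3,1))
E
```

```text
time: 12.62
tcp_pos: [0.5418, 0.1375, 0.1288]
eef_rot: [-0.0, 0.698, 0.716, -0.0]
force: [0.3, -0.6, 0.8]
width: 0.0002
[0.54178141 0.13753018 0.12881283]
```

View pics/s2b.png

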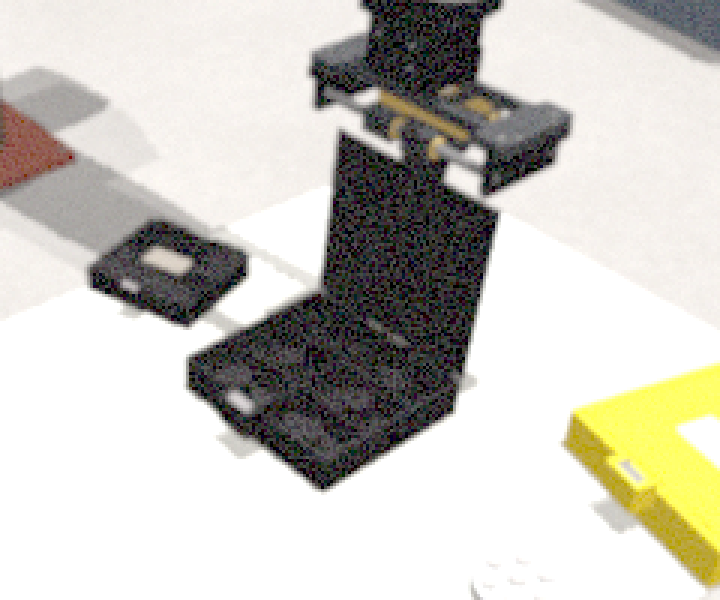

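The lid is nearly vertical and following. Pushing it over along its arc.

```bash
python3 -m creep '[[0,[0,-12,0],[0,0,0]],[0,[0,-12,0],[0,0,0]],[0,[0,-12,0],[0,0,0]],[0,[0,-8,0],[0,0,0]],[0,[0,-9,-2],[0,0,0]],[0,[0,-9,-4],[0,0,0]],[0,[0,-8,-5],[0,0,0]],[0,[0,-8,-6],[0,0,0]],[0,[0,0,0],[0,0,0]]]'
python3 - <<'E'
from h import *
print(manip.read_state()['tcp_pos'])
im=snap('scene','s3')
g=np.clip(255*(im/110.)**.5,0,255).astype('uint8')
cv2.imwrite('pics/s3b.png',g[60:260,220:460,::-1].repeat(3,0).repeat(3,1))
E
```

```text
time: 13.42
tcp_pos: [0.5409, 0.0598, 0.1102]
eef_rot: [-0.001, 0.698, 0.716, -0.001]
force: [-0.3, 0.4, 0.5]
width: 0.001
[0.54089021 0.0598127  0.11021115]
```

View pics/s3b.png

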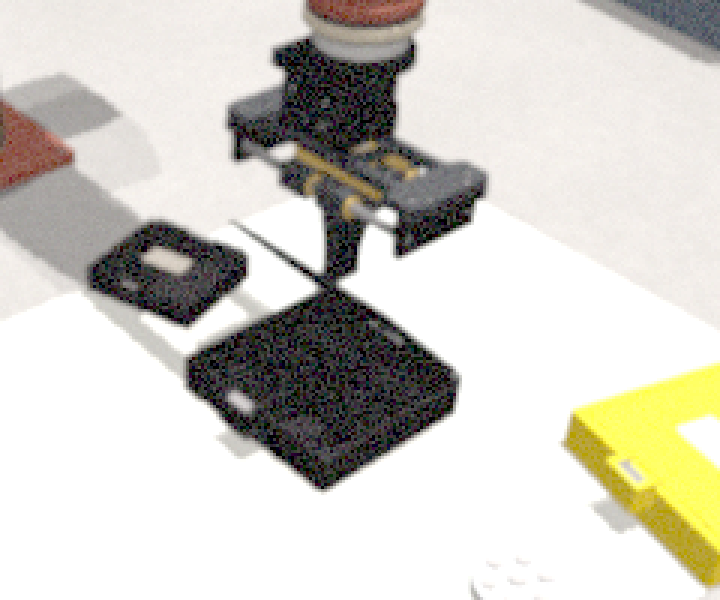

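The lid shows edge-on as a line from (235,222) to (335,285), tilted toward closed at about 0.9 rad. Continuing.

```bash
python3 -m creep '[[0,[0,-7,-7],[0,0,0]],[0,[0,-7,-7],[0,0,0]],[0,[0,-6,-8],[0,0,0]],[0,[0,-6,-8],[0,0,0]],[0,[0,-4,-8],[0,0,0]],[0,[0,-4,-8],[0,0,0]],[0,[0,0,0],[0,0,0]],[0,[0,0,0],[0,0,0]]]'
python3 - <<'E'
from h import *
print(manip.read_state()['tcp_pos'])
im=snap('scene','s4')
g=np.clip(255*(im/110.)**.5,0,255).astype('uint8')
cv2.imwrite('pics/s4b.png',g[60:260,220:460,::-1].repeat(3,0).repeat(3,1))
E
```

```text
time: 14.13
tcp_pos: [0.5413, 0.0272, 0.0651]
eef_rot: [-0.001, 0.698, 0.716, -0.001]
force: [0.1, -0.6, 0.2]
width: 0.001
[0.54133804 0.02717459 0.06512961]
```

View pics/s4b.png

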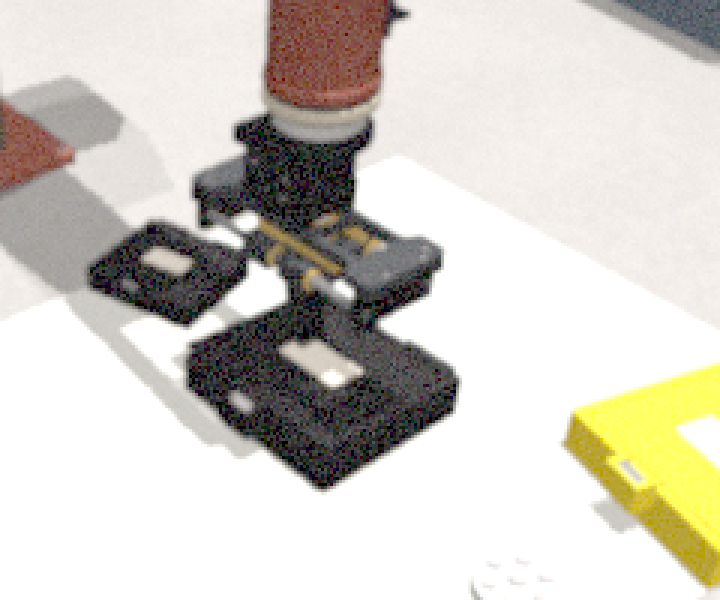

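The lid has sunk onto the catch's tongue. Moving to about 28 mm in from the free edge and pressing down slowly.

```bash
python3 -m creep '[[0,[4,-16,0],[0,0,0]],[0,[4,-16.5,0],[0,0,0]],[0,[0,0,-6],[0,0,0]],[0,[0,0,-3],[0,0,0]],[0,[0,0,-2],[0,0,0]],[0,[0,0,-2],[0,0,0]],[0,[0,0,-2],[0,0,0]],[0,[0,0,0],[0,0,0]]]'
```

```text
time: 14.85
tcp_pos: [0.5495, -0.0045, 0.0505]
eef_rot: [-0.0, 0.697, 0.717, -0.0]
force: [0.5, 0.6, 0.1]
width: 0.0003
```

```bash
python3 -m creep '[[0,[0,0,-2],[0,0,0]],[0,[0,0,-2],[0,0,0]],[0,[0,0,-1],[0,0,0]],[0,[0,0,0],[0,0,0]]]'
```

```text
time: 15.18
tcp_pos: [0.5497, -0.0051, 0.0457]
eef_rot: [-0.0, 0.698, 0.716, -0.0]
force: [0.4, -0.7, -0.9]
width: 0.0007
```

```bash
python3 -m creep '[[0,[0,0,-1],[0,0,0]],[0,[0,0,-1],[0,0,0]],[0,[0,0,-1],[0,0,0]],[0,[0,0,0],[0,0,0]]]'
```

```text
time: 15.52
tcp_pos: [0.5503, -0.0053, 0.0439]
eef_rot: [0.0, 0.698, 0.716, 0.0]
force: [-2.0, -0.2, 6.3]
width: 0.0003
```

```bash
python3 -m creep '[[0,[0,0,-1],[0,0,0]],[0,[0,0,-1],[0,0,0]],[0,[0,0,-1],[0,0,0]],[0,[0,0,0],[0,0,0]]]'
```

```text
time: 15.85
tcp_pos: [0.5504, -0.0054, 0.0419]
eef_rot: [0.0, 0.698, 0.716, -0.0]
force: [-5.0, 0.1, 13.2]
width: 0.0007
```

```bash
python3 -m creep '[[0,[0,0,-1],[0,0,0]],[0,[0,0,-1],[0,0,0]],[0,[0,0,0],[0,0,0]]]'
```

```text
time: 16.1
tcp_pos: [0.5505, -0.0053, 0.0387]
eef_rot: [0.001, 0.698, 0.716, 0.0]
force: [-0.1, -0.0, -0.1]
width: 0.0003
```

```bash
python3 -m creep '[[0,[0,0,-1],[0,0,0]],[0,[0,0,-1],[0,0,0]],[0,[0,0,0],[0,0,0]]]'
```

```text
time: 16.35
tcp_pos: [0.5504, -0.0052, 0.037]
eef_rot: [0.0, 0.698, 0.716, 0.0]
force: [-4.2, -0.2, 9.8]
width: 0.0004
```

The force dropped to zero at z = 38.7 mm, which looks like the snap, and then it met a hard stop at 37 mm (34 rim + 3 plate). I'll press slightly more to confirm.

```bash
python3 -m creep '[[0,[0,0,-1],[0,0,0]],[0,[0,0,0],[0,0,0]]]'
python3 -m creep '[[0,[0,0,5],[0,0,0]],[0,[0,0,15],[0,0,0]],[0,[0,0,30],[0,0,0]],[0,[0,-15,35],[0,0,0]],[0,[0,-38,15],[0,0,0]],[0,[0,-38,15],[0,0,0]],[0,[0,-15,0],[0,0,0]],[0,[0,0,0],[0,0,0]],[0,[0,0,0],[0,0,0]]]'
python3 - <<'E'
from h import *
print(manip.read_state()['tcp_pos'])
for n in('wrist','scene','top'):
    im=snap(n,n+'9')
    g=np.clip(255*(im/110.)**.5,0,255).astype('uint8')
    if n=='wrist': cv2.imwrite('pics/w9b.png',g[:,:,::-1])
    if n=='scene': cv2.imwrite('pics/s9b.png',cv2.resize(g[120:240,230:400,::-1],None,fx=4,fy=4))
E
```

```text
time: 16.52
tcp_pos: [0.5505, -0.0052, 0.0369]
eef_rot: [0.0, 0.698, 0.716, 0.0]
force: [-6.8, 0.9, 16.7]
width: 0.0002
time: 17.27
tcp_pos: [0.5496, -0.1117, 0.1496]
eef_rot: [-0.0, 0.699, 0.716, 0.0]
force: [0.2, 0.2, -0.7]
width: 0.0006
[ 0.54964884 -0.1117372   0.14961601]
```

View pics/w9b.png

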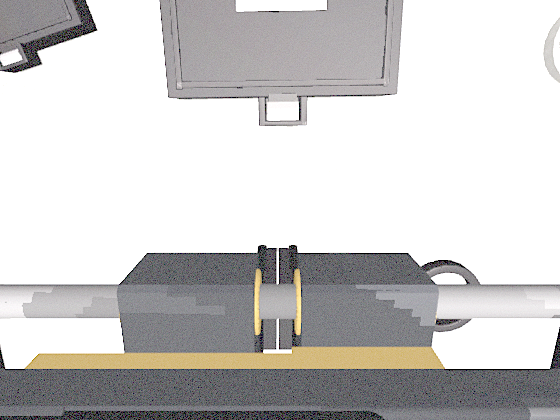

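View pics/s9b.png

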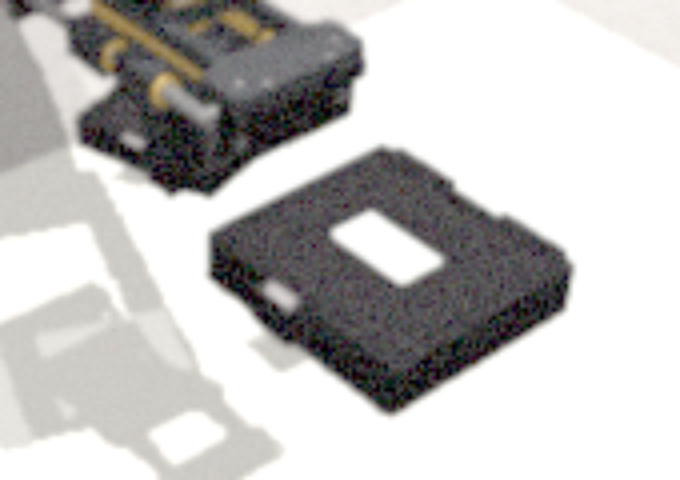

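View pics/top9.png

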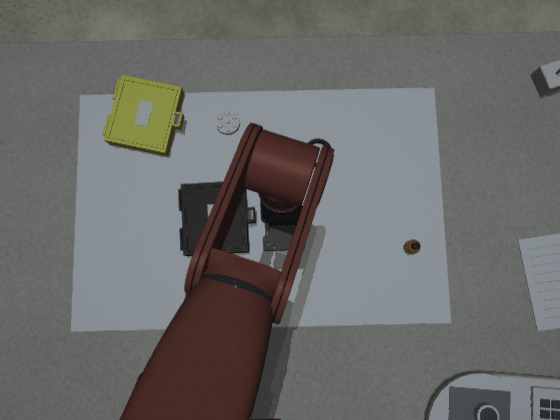

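The lid lies flat, and the grey tongue shows over the lip at wrist pixel (283,98). The stubs (228,122), tape (318,153) and bottle (413,246) haven't moved. The arm is clear, so I'm handing in.

```bash
python3 -c "
from workcell import manip
print(manip.job_done())"
```

```text
the job is handed in; nothing more can be done
None
```

The canister is stored upright in an empty cell and the lid is shut with the catch snapped. I handed the job in at about 17.5 s, and no verdict is reported.

- **Feeling the cell:** The closed fingertips touched the floor pad of the +x/-y cell at z = 4.4 mm with about 10 N, while the canister was still on the bench.
- **Placing the canister:** I set it down in that cell until it pressed with about 5 N at the expected height, then let go. The wrist picture afterwards showed it standing upright.
- **Closing the lid:** The push on the lid peaked at 13 N in the readings, dropped to zero at the snap, and then met a hard stop at z = 37 mm (rim plus plate).
- **Final pictures:** The lid is flat with the tongue over its lip, and the arm is clear. The stub holder and bottle are at their starting pixels, and so is the tape roll, though the arm partly hid it in the top view.

**Disagreements:** The top and scene views placed the box about 5 mm apart, and the wrist camera moved my estimate by about 2 mm. No check failed, but I couldn't see the canister once the lid was shut.

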